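# Build the spacer stack in the microscope riser tube

## Task

Build up the work height for the microscope: stack spacer discs from the sloping rack flat in the slotted tube until the top of the stack is level with the cap of the setting post that stands right beside the tube (the discs come in two thicknesses, so choose the ones that add up). Lower each disc in rather than dropping it, leave the disc you do not need lying in its seat, and do not disturb the other things on the table.

Things in the scene. Friction and masses are not known exactly. Their poses are not given: they have to be found in the camera images.
- tube_floor (a point): clear upright riser tube, fixed: centre of its inner floor (20 mm above the table), z up. Bore 52 mm, wall 3 mm, rim 60 mm above this floor. Slots 36 mm wide, full height, on its +y and -y sides: fingers holding a disc along tube y go down inside them and open there. The floor is a 48 mm round pedestal, 12 mm tall, on a 68 mm round foot, so fingertips beside it may go 10 mm below floor level
- rack_mid (a point): grey rack, fixed, 320 mm long along y: middle of its row of seats, 40 mm above the table; x level, to its high rear, z up. Four black seats at y = -123, -41, 41, 123 mm slope 33 degrees (low at -x, facing -x and up). They are 30 mm wide, 10 mm proud of the board: fingertips may pass 8 mm below a disc's underside at its +y and -y sides. A 6 mm lip holds each disc's low edge
- post_short_cap (a point): shorter steel setting post, fixed, upright, 10 mm thick, flat round cap 24 mm across: centre of the cap's top face, 44 mm above the level of the tube's inner floor. Either post may stand beside the tube (48 mm from its axis, at its +x side) and set the height; the other is parked 100 mm or more from the axis and does not count
- post_tall_cap (a point): taller steel setting post, fixed, upright, 10 mm thick, flat round cap 24 mm across: centre of the cap's top face, 52 mm above the level of the tube's inner floor. Either post may stand beside the tube (48 mm from its axis, at its +x side) and set the height; the other is parked 100 mm or more from the axis and does not count
- thin_a_mid (a point): thin plain aluminium spacer disc, 48 mm across, 12 mm thick, about 60 g, lying flat on one of the rack's sloping seats (any of the four): point at its centre, z along its axis, square to the seat
- thin_b_mid (a point): thin plain aluminium spacer disc, 48 mm across, 12 mm thick, about 60 g, lying flat on one of the rack's sloping seats (any of the four): point at its centre, z along its axis, square to the seat
- thick_a_mid (a point): thick plain aluminium spacer disc, 48 mm across, 20 mm thick, about 100 g, lying flat on one of the rack's sloping seats (any of the four): point at its centre, z along its axis, square to the seat
- thick_b_mid (a point): thick plain aluminium spacer disc, 48 mm across, 20 mm thick, about 100 g, lying flat on one of the rack's sloping seats (any of the four): point at its centre, z along its axis, square to the seat
- tall_bottle_mid (a point): amber bottle, 42 mm across and 150 mm tall, loose: point on its axis, 75 mm above its underside
- jar_mid (a point): small lidded glass jar, 48 mm across, 55 mm tall, loose: point on its axis, 27.5 mm above its underside
- beaker_mid (a point): empty glass beaker, 62 mm across, 75 mm tall, loose: point on its axis, 37.5 mm above its underside
- tape_mid (a point): roll of paper tape lying flat, 72 mm across, 18 mm high, loose: point on its axis, 9 mm above its underside
- loupe_mid (a point): black eye loupe, 44 mm across, 34 mm high, loose: point on its axis, 17 mm above its underside
- dish_mid (a point): shallow white porcelain dish, 72 mm across, 16 mm high, loose: point on its axis, 8 mm above its underside
- knife_mid (a point): palette knife with a wooden handle, about 170 mm long, lying on the table along its own x, loose: point near its middle, 8 mm above its underside

How it is judged:
By the outcome, as a careful person would: the job done as asked, in the order asked, and still so for the second after the job is handed in, with the robot touching nothing.
It also fails if it takes over 72 s, if anything falls off the work surface, if the arm or the gripper's body presses on something with over 40 N, if the wrist force passes 120 N, or if a joint passes its speed limit or range.

## Robot

A 6-joint arm with a two-finger parallel gripper is mounted at the origin on the work surface. World frame = base frame: x ahead of the robot, y to its left, z up, the work surface at z = 0. Lengths are in m, angles in rad, forces in N, time in s.
With the tool pointing down it reaches from about 0.35 to 0.775 m from the base axis. Payload 5.5 kg.
Tool frame: the origin (TCP) lies at the very end of the fingers, on their centre line; the grasp point (between the pads) lies 19 mm behind it (env.grip_point_offset is the distance from the TCP to the grasp point, in m); z points along the fingers, y is the line along which they close (so a half turn about z gives the same grasp; the last joint's range is limited). The gripper opens to 85 mm and grips with 20 to 120 N. Pads are 22 mm wide; open, the fingers measure 114 mm over their backs; the gripper's body (76 mm by 85 mm) begins 54 mm behind the grasp point. The pads swing forward as they close: fully open they stand 13 mm farther back than shut.
Start: joints at [0.961, 0.313, 0.046, 1.304, 0, 1.431], TCP at [0.26, 0.513, 0.231] pointing down, gripper open.
Joint ranges: [-2.76, 2.76], [-0.86, 1.69], [-1.03, 1.26], [-2.2, 2.34], [-1.47, 1.5], [-3.14, 3.14]. Speed limits (rad/s): [2.57, 2.57, 3.14, 3.14, 3.14, 3.14].

## Interface

Orientations are given as a unit quaternion [w, x, y, z].
In Python, from workcell import sensors, imaging, workorder, env gives the robot as it stands.
- The arm moves only by the shell command python3 -m handwheel 'ROWS' [FORCE]. ROWS is JSON, a list of rows, each a list of 5 numbers: the shift along the tool's x, y, z in mm, then the turn about the tool's z in rad, then the opening, from 0 (shut) to 1 (fully open). A call has 1 to 8 rows; each row is the pose to reach, as a shift and turn from the pose commanded when the call began, along the tool's axes at that moment; what a row does not reach only later rows make up. A row lasts 1/10 s, in which the tool goes at most 50 mm and 8.59 degrees, less where a joint would pass 70% of its speed; a pose out of reach is approached as far as the arm can. A call with a gripper value outside its range is refused whole. The fingers move at their own pace and stop on an object; FORCE is the grip in N (left out, the last holds). Time passes only in rows, so rows that repeat a pose let the fingers close. It gives the time, the measured TCP pose, the force, the opening and the grip force at its end, in the units of the state.
- sensors.get_state(): the state, without advancing time (a new reading comes with each control period).
- imaging.read_camera(name): name is "side" or "top"; returns a dict with "color" (384x512x3 uint8, blue, green, red), "z_map" (384x512 float32, m along the optical axis (not along the pixel's ray), 0 where there is no reading), "fx", "fy", "cx", "cy" (pixels), "k1" (the pictures are not rectified: a ray, as slopes to the right and down, at radius r is drawn at 1 + k1 r^2 times it, then the intrinsics apply), "xyz" and "rotation" of the camera in the world. Camera axes: x right, y down, z forward; pixel columns grow to the right and rows downward; lengths in m; the calibration is good to about 2 mm. A picture is of the moment at which its call begins.
- workorder.hand_in(): hands the job in; it is judged then, once.
The state is a dict: "clock": time; "joint_pos": joint angles; "qvel": joint speeds; "tau": joint torques, N m; "tcp_pos": TCP position; "orientation": TCP orientation; "wrist_force": force on the tool from outside, world axes, zero at the start; "ft_torque": the same for the moment, N m; "finger_gap": finger opening in m; "grip_force": force on a finger pad.
Only numpy, scipy, OpenCV 4.12 (cv2) and the standard library are available. Lean on these libraries where they do the work, as an engineer would, in place of code of your own. Each camera call takes 0.05 s, during which the arm holds its last target. There are 200 camera calls.

## Working session

There is one attempt and no reset: what is moved stays moved. The work goes in short steps, Python scripts to look and compute and a shell command to move; the robot and the scene stay as the last step left them, time stands still between calls to the robot, and variables do not carry over. Pictures are saved under pics/ and viewed, at most 11 in all, crops included, and the job is handed in when it is done.

```bash
ls; mkdir -p pics
python3 - <<'E'
from workcell import sensors, imaging, env
import cv2, numpy as np
print(sensors.get_state()); print(env.grip_point_offset)
for n in("side","top"):
    d=imaging.read_camera(n); cv2.imwrite(f"pics/{n}0.png",d["color"]); np.savez(f"{n}0.npz",**d)
    print(n,{k:(v.tolist() if hasattr(v,'tolist') else v) for k,v in d.items() if k not in("color","z_map")})
a=cv2.imread("pics/side0.png");b=cv2.imread("pics/top0.png")
E
```

```text
pics
{'clock': 0.0, 'joint_pos': array([ 9.61401040e-01,  3.14028302e-01,  4.49794524e-02,  1.30362050e+00,
       -1.23335958e-05,  1.43119075e+00]), 'qvel': array([-2.77693026e-05,  3.77288353e-05, -1.73642197e-03, -3.56303861e-04,
        8.62478042e-04,  1.14624284e-03]), 'tau': array([-3.63417385e-04, -4.80623710e+01,  2.98537803e+01,  1.93256722e-02,
       -3.13574037e-04, -5.05881417e-06]), 'tcp_pos': array([0.26001583, 0.51226815, 0.23039321]), 'orientation': array([-3.36843434e-04,  2.32740621e-01,  9.72538393e-01, -8.73857584e-04]), 'wrist_force': array([ 0.20714376, -0.66427762,  0.6831494 ]), 'ft_torque': array([-0.02609432,  0.00663179, -0.01898128]), 'grip_force': 0.0, 'finger_gap': 0.08536458556934047}
0.0187
side {'fx': 420.1426876691948, 'fy': 420.1426876691948, 'cx': 266.138191753196, 'cy': 187.1873013718788, 'k1': -0.007492888237042496, 'xyz': [0.47215235704863245, 0.7439434679354998, 0.8022038417838782], 'rotation': [0.02161996752870071, -0.06371433111286133, 0.9266620476553662, -0.369824972723669]}
top {'fx': 364.61208752758876, 'fy': 364.61208752758876, 'cx': 253.7377614314346, 'cy': 196.4453366287355, 'k1': 0.026444716194883942, 'xyz': [0.3813820911084762, 0.07404664773780024, 0.922455117978998], 'rotation': [-0.07904336036526932, 0.7522436594603489, -0.6504233140004171, 0.06950637804247634]}
```

View pics/side0.png

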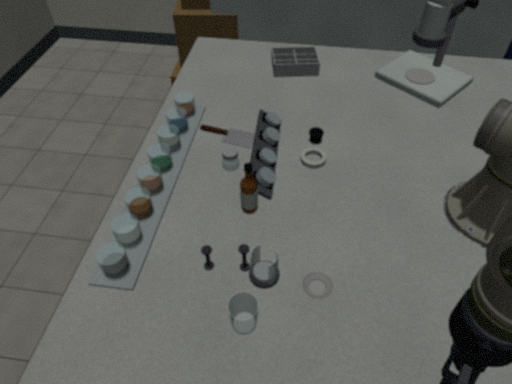

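View pics/top0.png

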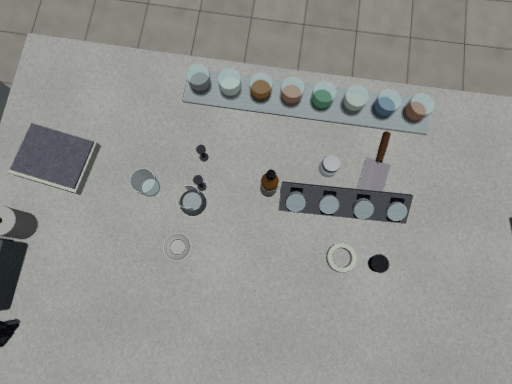

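The side view shows the tube at about (264,268), with one post close beside it at (244,255) and the other at (207,255). The discs run from (272,120) to (265,176). In the top view the tube is at (193,200), the near post at (198,184), the parked post at (203,152), and the discs at (296,202), (329,204), (363,208) and (397,211).

```bash
cat > h.py <<'E'
import numpy as np, cv2
from scipy.spatial.transform import Rotation as R
def load(f): return dict(np.load(f))
def Rq(q): return R.from_quat(np.array(q)[[1,2,3,0]])
def slopes(d,u,v):
    K=np.array([[d["fx"],0,d["cx"]],[0,d["fy"],d["cy"]],[0,0,1]],float)
    p=cv2.undistortPoints(np.stack([np.ravel(u),np.ravel(v)],1).astype(float)[:,None],K,np.array([float(d["k1"]),0,0,0]))[:,0]
    return np.c_[p,np.ones(len(p))]
def rays(d,u,v): return np.array(d["xyz"]),Rq(d["rotation"]).apply(slopes(d,u,v))
def plane(d,u,v,z):
    o,r=rays(d,u,v); return o+r*((z-o[2])/r[:,2])[:,None]
def cloud(d):
    h,w=d["z_map"].shape; v,u=np.mgrid[:h,:w]
    P=np.array(d["xyz"])+Rq(d["rotation"]).apply(slopes(d,u,v)*d["z_map"].reshape(-1,1))
    return P.reshape(h,w,3)
E
python3 - <<'E'
from h import *
np.set_printoptions(precision=4,suppress=True)
for n,tx in(("top",(270,130,160,120)),("side",(225,90,75,120))):
    d=load(n+"0.npz"); P=cloud(d)
    print(n, "zero frac",(d["z_map"]==0).mean())
    pts={"top":dict(discs=[(296,202),(329,204),(363,208),(397,211)],near=[(198,180)],far=[(201,149)],tube=[(193,201)],table=[(230,250),(150,230)],board=[(312,206),(346,207)]),
     "side":dict(discs=[(272,120),(271,136),(267,157),(265,176)],near=[(244,248)],far=[(207,248)],tube=[(264,270)],table=[(290,240)],board=[(258,145)])}[n]
    for k,l in pts.items():
        for u,v in l: print(k,(u,v),P[v-1:v+2,u-1:u+2].reshape(-1,3).mean(0),P[v-1:v+2,u-1:u+2,2].std())
d=load("top0.npz");c=d["color"]
a=cv2.resize(c[170:240,270:420],None,fx=5,fy=5,interpolation=cv2.INTER_CUBIC)
b=cv2.resize(c[135:225,170:230],(0,0),fx=4,fy=4,interpolation=cv2.INTER_CUBIC)
s=load("side0.npz")["color"]
e=cv2.resize(s[235:300,195:290],None,fx=4,fy=4,interpolation=cv2.INTER_CUBIC)
im=np.zeros((600,800,3),np.uint8);im[:350,:750]=a
b=cv2.resize(b,None,fx=.69,fy=.69); im[350:350+b.shape[0],:b.shape[1]]=b; im[350:350+min(250,e.shape[0]),200:200+e.shape[1]]=e[:250]
cv2.imwrite("pics/crop1.png",im)
E
```

```text
top zero frac 0.003631591796875
discs (296, 202) [ 0.5658 -0.0037  0.0585] 0.001985267979562017
discs (329, 204) [ 0.5527 -0.0667  0.1478] 0.27387388114172057
discs (363, 208) [ 0.5744 -0.1645  0.0587] 0.0013312886790443708
discs (397, 211) [ 0.5807 -0.2482  0.0508] 0.002382666469925803
near (198, 180) [0.5824 0.2374 0.072 ] 0.001649075212222848
far (201, 149) [0.6633 0.2454 0.0643] 0.0012650128254123785
tube (193, 201) [0.539  0.2502 0.0199] 0.0017131140239064113
table (230, 250) [0.4325 0.1399 0.0011] 0.0014124361084196175
table (150, 230) [0.4531 0.3481 0.0002] 0.0016485505779001196
board (312, 206) [ 0.5691 -0.0479  0.0227] 0.00168828335568643
board (346, 207) [ 0.5783 -0.1317  0.0255] 0.0018893686966556826
side zero frac 0.004053751627604167
discs (272, 120) [ 0.5816 -0.2318  0.0511] 0.0018612783942009454
discs (271, 136) [ 0.5743 -0.1502  0.0588] 0.002118693715048258
discs (267, 157) [ 0.575  -0.0728  0.0505] 0.0017186955454123309
discs (265, 176) [0.5695 0.0068 0.059 ] 0.0014990660412516452
near (244, 248) [0.5827 0.2371 0.0702] 0.0007647064410193115
far (207, 248) [0.6621 0.2423 0.0618] 0.0014992968969819284
tube (264, 270) [0.5379 0.2514 0.0171] 0.0011363237872549228
table (290, 240) [ 0.4901  0.1494 -0.0021] 0.0020005945895101556
board (258, 145) [ 0.6069 -0.1252  0.0436] 0.002077929942492476
```

View pics/crop1.png

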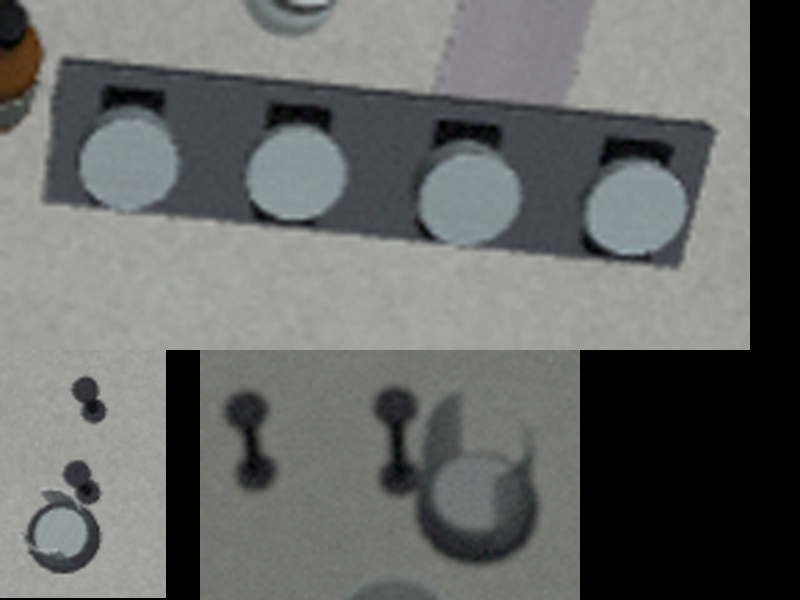

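The near post's cap is at z≈0.072, so it is the tall post and the stack must be 52 mm: thick + thick + thin. The crop and depth show the discs, left to right in the top view, as thick, thin, thick, thin. Next I fit the positions.

```bash
cat > m1.py <<'E'
from h import *
np.set_printoptions(precision=4,suppress=True)
def tri(a,b):
    (o1,r1),(o2,r2)=a,b; r1=r1[0]/np.linalg.norm(r1[0]); r2=r2[0]/np.linalg.norm(r2[0])
    s=np.linalg.lstsq(np.c_[r1,-r2],o2-o1,rcond=None)[0]
    p,q=o1+s[0]*r1,o2+s[1]*r2
    return (p+q)/2,np.linalg.norm(p-q)
D={n:load(n+"0.npz") for n in("top","side")}
seeds={"top":[(296,202),(329,204),(363,208),(397,211)],"side":[(265,176),(267,157),(270,136),(272,120)]}
cent={}
for n,d in D.items():
    g=cv2.cvtColor(d["color"],cv2.COLOR_BGR2GRAY); cent[n]=[]
    for u,v in seeds[n]:
        w=g[v-14:v+15,u-14:u+15]; t=0.5*(np.median(g[v-2:v+3,u-2:u+3])+120 if n=="top" else np.median(g[v-2:v+3,u-2:u+3])+95)
        k,l,s,c=cv2.connectedComponentsWithStats((w>t).astype(np.uint8)); i=l[14,14]
        cnt=cv2.findContours((l==i).astype(np.uint8),0,1)[0][0]; e=cv2.fitEllipse(cnt)
        cent[n].append(c[i]+[u-14,v-14]); print(n,(u,v),"gray",g[v,u],"t",t,"area",s[i][4],"c",cent[n][-1],"ell",np.round(e[1],1))
for a,b in zip(cent["top"],cent["side"]):
    p,e=tri(rays(D["top"],*a),rays(D["side"],*b)); print("tri face",p,"gap",e, "top@.054",plane(D["top"],*a,.054)[0][:2],"side@.054",plane(D["side"],*b,.054)[0][:2])
C={n:cloud(d) for n,d in D.items()}
for n in C:
    P=C[n].reshape(-1,3)
    def sel(c,r,z0,z1):
        q=P[(np.hypot(*(P[:,:2]-c).T)<r)&(P[:,2]>z0)&(P[:,2]<z1)]
        return len(q),q.mean(0),(q.min(0)+q.max(0))[:2]/2
    print(n,"near",sel((.583,.237),.018,.062,.08)); print(n,"far",sel((.663,.244),.018,.054,.075))
    print(n,"pedestal",sel((.538,.251),.03,.0145,.026))
    print(n,"bottle top",sel((.62,.05),.08,.13,.18))
d=D["top"]; g=cv2.cvtColor(d["color"],cv2.COLOR_BGR2GRAY)
w=g[185:216,178:210]; print(w[::2,::2])
E
python3 m1.py
```

```text
top (296, 202) gray 144 t 131.5 area 386 c [294.9637 206.228 ] ell [22.7 28.3]
top (329, 204) gray 147 t 133.5 area 258 c [328.7558 204.5271] ell [16.6 18. ]
top (363, 208) gray 143 t 131.5 area 362 c [362.7652 212.3978] ell [21.1 29.7]
top (397, 211) gray 145 t 133.0 area 266 c [396.9812 211.5451] ell [16.2 19. ]Traceback (most recent call last):
  File "m1.py", line 16, in <module>
    cnt=cv2.findContours((l==i).astype(np.uint8),0,1)[0][0]; e=cv2.fitEllipse(cnt)
                                                               ~~~~~~~~~~~~~~^^^^^
cv2.error: OpenCV(4.12.0) /io/opencv/modules/imgproc/src/shapedescr.cpp:361: error: (-201:Incorrect size of input array) There should be at least 5 points to fit the ellipse in function 'fitEllipseNoDirect'
```

```bash
python3 - <<'E'
s=open("m1.py").read()
a=s.index("        w=g["); b=s.index("        cent[n].append")
s=s[:a]+'''        f=cv2.GaussianBlur(d["color"],(0,0),.6).astype(int); m=np.median(f[v-2:v+3,u-2:u+3].reshape(-1,3),0); t=m
        w=(np.abs(f-m).max(2)<22)&(f[...,0]-f[...,2]>(m[0]-m[2])/2); w=cv2.morphologyEx(w.astype(np.uint8),cv2.MORPH_OPEN,np.ones((2,2),np.uint8)) if n=="top" else w.astype(np.uint8); w=w[v-14:v+15,u-14:u+15]
        k,l,s,c=cv2.connectedComponentsWithStats(w,connectivity=4); i=l[14,14]
        cnt=cv2.findContours((l==i).astype(np.uint8),0,1)[0][0]; e=cv2.fitEllipse(cnt)
'''+s[b:]
open("m1.py","w").write(s)
E
python3 m1.py
```

```text
top (296, 202) gray 144 t [150. 146. 134.] area 262 c [296.5153 203.3511] ell [16.9 17.9]
top (329, 204) gray 147 t [153. 150. 138.] area 256 c [329.9453 205.4648] ell [16.6 17.9]
top (363, 208) gray 143 t [150. 146. 133.] area 265 c [364.5057 210.3736] ell [16.5 18.6]
top (397, 211) gray 145 t [152. 149. 137.] area 264 c [397.9773 212.4886] ell [16.3 18.8]
side (265, 176) gray 97 t [103. 102.  94.] area 185 c [266.7297 174.4378] ell [11.8 18.2]
side (267, 157) gray 98 t [104. 103.  95.] area 153 c [268.268  154.5163] ell [10.3 16.7]
side (270, 136) gray 95 t [96. 95. 88.] area 153 c [271.7843 133.4052] ell [10.7 16.8]
side (272, 120) gray 89 t [99. 96. 89.] area 110 c [272.9455 117.5182] ell [ 8.1 15. ]
tri face [ 0.5655 -0.0061  0.0517] gap 0.002703166111076072 top@.054 [ 0.5636 -0.0058] side@.054 [ 0.5665 -0.0043]
tri face [ 0.5728 -0.0881  0.0456] gap 0.0016102780265494037 top@.054 [ 0.5702 -0.0864] side@.054 [ 0.5725 -0.0791]
tri face [ 0.5729 -0.1712  0.0505] gap 0.0036888865736242555 top@.054 [ 0.5702 -0.1699] side@.054 [ 0.5742 -0.1675]
tri face [ 0.5803 -0.2538  0.0432] gap 
[... 1049 characters left out ...]
 151 153  77  59 141 161 161]
 [158 132  54 147 154 152 156 155 156 151 153 121  65  54 162 163]
 [157  84  76 154 152 156 153 154 152 152 151 154  62  56 144 163]
 [137  74  98 155 153 153 156 149 155 154 154 155  67  54 109 164]
 [147  68  95 154 155 154 156 151 154 154 155 152  62  52 117 162]
 [162 125  72 153 154 155 152 152 153 149 155 107  51  51 148 165]
 [160 118 105 158 169 165 175 152 153 155 153  66  51  47 156 163]
 [159 156  66  66  78  84  93  97 146 116  57  51  52 120 164 163]
 [167 159 136  55  66  69  65  63  64  54  52  52  86 159 162 160]
 [156 158 157 131  66  58  54  59  59  58  56  88 165 162 161 162]
 [158 155 157 160 162 127  72  57  64  94 158 162 165 158 159 165]]
```

```bash
cat > go.py <<'E'
# go.py x y z heading_deg(of tool y): residual in tool axes (mm, rad)
import sys; from h import *
from workcell import sensors
s=sensors.get_state(); x,y,z,h=map(float,sys.argv[1:5]); r=Rq(s["orientation"])
d=r.inv().apply(np.array([x,y,z])-s["tcp_pos"])*1000
ty=r.apply([0,1,0]); a=-(h-np.degrees(np.arctan2(ty[1],ty[0]))); a=(a+90)%180-90
print("t %.2f"%s["clock"],"tcp",np.round(s["tcp_pos"],4),"delta mm",np.round(d,1),"turn",round(np.radians(a),3),"F",np.round(s["wrist_force"],1),"gap %.4f grip %.1f"%(s["finger_gap"],s["grip_force"]),"tilt",np.round(r.apply([0,0,1]),3)[:2])
E
python3 -m handwheel '[[-510,-322,30,-0.51,0.7],[-510,-322,30,-0.51,0.7],[-510,-322,30,-0.51,0.7],[-510,-322,30,-0.51,0.7],[-510,-322,30,-0.51,0.7],[-510,-322,30,-0.51,0.7],[-510,-322,30,-0.51,0.7],[-510,-322,30,-0.51,0.7]]' 20; python3 go.py 0.569 -0.0055 0.2 92.3
```

```text
clock: 0.9
tcp_pos: [0.4596, 0.1779, 0.2118]
orientation: [-0.0, -0.02, 1.0, 0.0]
wrist_force: [0.4, 0.3, -0.1]
finger_gap: 0.0595
grip_force: 0.0
t 0.90 tcp [0.4596 0.1779 0.2118] delta mm [-101.9 -187.7   11.7] turn 0.0 F [ 0.4  0.3 -0.1] gap 0.0595 grip 0.0 tilt [-0.  0.]
```

```bash
python3 -m handwheel '[[-102,-188,12,0,0.7],[-102,-188,12,0,0.7],[-102,-188,12,0,0.7],[-102,-188,12,0,0.7],[-102,-188,12,0,0.7],[-102,-188,80,0,0.7],[-102,-188,110,0,0.7],[-102,-188,110,0,0.7]]'; python3 go.py 0.569 -0.0055 0.038 92.3
python3 - <<'E'
from workcell import imaging
import cv2,numpy as np
a=imaging.read_camera("top"); b=imaging.read_camera("side")
np.savez("t1.npz",**a);np.savez("s1.npz",**b)
A=cv2.resize(a["color"][160:240,260:360],None,fx=4,fy=4); B=cv2.resize(b["color"][90:200,215:315],None,fx=4,fy=4)
im=np.zeros((440,800,3),np.uint8); im[:320,:400]=A; im[:,400:]=B
cv2.imwrite("pics/c2.png",im)
E
```

```text
clock: 1.7
tcp_pos: [0.5625, -0.0029, 0.0953]
orientation: [-0.007, -0.02, 1.0, 0.001]
wrist_force: [-1.2, -0.2, 0.4]
finger_gap: 0.0597
grip_force: 0.0
t 1.70 tcp [ 0.5625 -0.0029  0.0953] delta mm [-7.2 -3.1 57.2] turn -0.0 F [-1.2 -0.2  0.4] gap 0.0597 grip 0.0 tilt [-0.014  0.002]
```

View pics/c2.png

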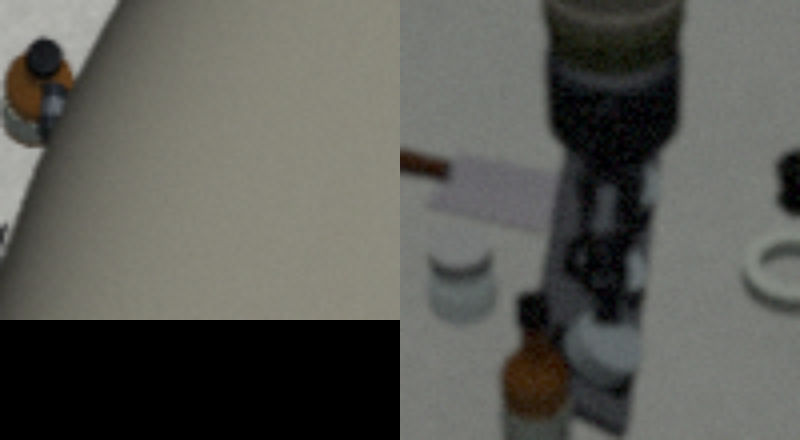

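The side view shows the open fingers over disc 1, at crop (600,340), clear of the bottle. The top view is blocked by the arm. I lower and grip gently.

```bash
python3 -m handwheel '[[-7,-3,5,0,0.7],[-7,-3,30,0,0.7],[-7,-3,50,0,0.7],[-7,-3,57,0,0.7],[-7,-3,57,0,0.7]]'; python3 go.py 0.569 -0.0055 0.038 92.3
```

```text
clock: 2.3
tcp_pos: [0.5767, -0.0066, 0.0459]
orientation: [0.001, -0.02, 1.0, -0.0]
wrist_force: [-1.1, -0.6, 0.8]
finger_gap: 0.0601
grip_force: 0.0
t 2.30 tcp [ 0.5767 -0.0066  0.0459] delta mm [7.7 1.4 7.8] turn 0.0 F [-1.1 -0.6  0.8] gap 0.0601 grip 0.0 tilt [ 0.001 -0.   ]
```

```bash
python3 -m handwheel '[[8,1,0,0,0.7],[8,1,8,0,0.7],[8,1,8,0,0.7],[8,1,8,0,0.4],[8,1,8,0,0.4],[8,1,8,0,0.4],[8,1,8,0,0.4]]' 30; python3 go.py 0.569 -0.0055 0.038 92.3
```

```text
clock: 3.0
tcp_pos: [0.5678, -0.0058, 0.0375]
orientation: [0.0, -0.02, 1.0, 0.0]
wrist_force: [-3.1, 1.6, 5.1]
finger_gap: 0.0471
grip_force: 31.0
t 3.00 tcp [ 0.5678 -0.0058  0.0375] delta mm [-1.2  0.3 -0.5] turn 0.0 F [-3.1  1.6  5.1] gap 0.0471 grip 31.0 tilt [0. 0.]
```

```bash
python3 -m handwheel '[[0,0,-20,0,0.4],[0,0,-60,0,0.4],[0,0,-90,0,0.4],[30,10,-95,0,0.4],[60,50,-90,0.14,0.4],[90,90,-80,0.28,0.4],[113,131,-70,0.342,0.4],[113,131,-70,0.342,0.4]]'; python3 -m handwheel '[[0,0,0,0,0.4],[0,0,0,0,0.4]]' >/dev/null;python3 go.py 0.45 0.12 0.06 72.7;  python3 - <<'E'
from workcell import imaging
import cv2,numpy as np
b=imaging.read_camera("side")
B=cv2.resize(b["color"][140:300,210:370],None,fx=3.5,fy=3.5,interpolation=cv2.INTER_CUBIC)
cv2.imwrite("pics/c3.png",B)
E
```

```text
clock: 3.8
tcp_pos: [0.4442, 0.1237, 0.1054]
orientation: [-0.003, 0.148, 0.989, -0.0]
wrist_force: [1.4, 0.2, -2.6]
finger_gap: 0.047
grip_force: 31.4
t 4.00 tcp [0.4508 0.12   0.1074] delta mm [ 0.9 -0.3 47.4] turn 0.0 F [-1.3  0.3 -0.9] gap 0.0470 grip 31.4 tilt [ 0.002 -0.   ]
```

View pics/c3.png

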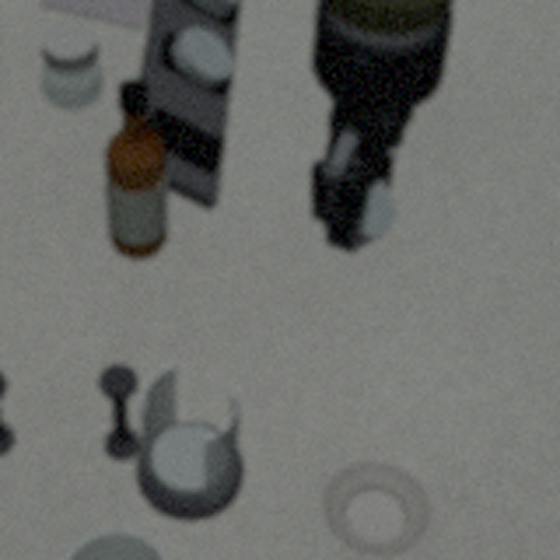

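The side view shows the disc held and still tilted, at crop (375,210). The spot below it is empty. I press it level on the table.

```bash
python3 -m handwheel '[[1,0,45,0,0.4],[1,0,80,0,0.4],[1,0,90,0,0.4],[1,0,94,0,0.4],[1,0,97,0,0.4],[1,0,100,0,0.4],[1,0,102,0,0.4],[1,0,102,0,0.4]]' 20; python3 go.py 0.45 0.12 0.001 72.7
```

```text
clock: 4.85
tcp_pos: [0.4521, 0.12, 0.0081]
orientation: [0.003, 0.151, 0.989, -0.0]
wrist_force: [-2.0, -3.5, 11.7]
finger_gap: 0.0471
grip_force: 33.2
t 4.85 tcp [0.4521 0.12   0.0081] delta mm [ 2.  -0.6  7.1] turn -0.0 F [-2.  -3.5 11.7] gap 0.0471 grip 33.2 tilt [ 0.007 -0.002]
```

```bash
python3 -m handwheel '[[0,0,2,0,0.45],[0,0,4,0,0.45],[0,0,6,0,0.45],[0,0,6,0,0.45]]' 20; python3 go.py 0.45 0.12 0.001 72.7
```

```text
clock: 5.25
tcp_pos: [0.4551, 0.1199, 0.0034]
orientation: [0.006, 0.151, 0.989, 0.0]
wrist_force: [2.6, -4.7, 15.2]
finger_gap: 0.0466
grip_force: 35.5
t 5.25 tcp [0.4551 0.1199 0.0034] delta mm [ 4.9 -1.5  2.3] turn -0.001 F [ 2.6 -4.7 15.2] gap 0.0466 grip 35.5 tilt [ 0.012 -0.002]
```

```bash
python3 -m handwheel '[[0,0,-3,0,0.7],[0,0,-3,0,0.7],[0,0,-3,0,0.7],[0,0,-3,0,0.7]]' 20; python3 go.py 0.454 0.12 0.002 162.7; python3 -c "
from workcell import sensors,imaging;print(sensors.get_state()['joint_pos'].round(3))
import cv2
b=imaging.read_camera('side')
cv2.imwrite('pics/c4.png',cv2.resize(b['color'][140:240,270:370],None,fx=5,fy=5,interpolation=cv2.INTER_CUBIC))"
```

```text
clock: 5.65
tcp_pos: [0.4485, 0.1208, 0.0021]
orientation: [-0.0, 0.15, 0.989, 0.0]
wrist_force: [-0.3, -0.3, -0.6]
finger_gap: 0.0598
grip_force: 0.0
t 5.65 tcp [0.4485 0.1208 0.0021] delta mm [-5.5  0.9  0.1] turn -1.57 F [-0.3 -0.3 -0.6] gap 0.0598 grip 0.0 tilt [-0.  0.]
[ 0.09   0.309 -0.585  0.677  0.     0.391]
```

View pics/c4.png

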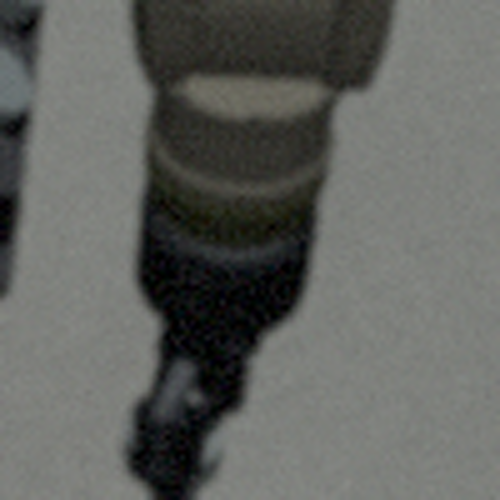

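The fingers are open and disc edges show on both sides, at crop (130,450) and (215,440). I turn a quarter and close to centre the disc.

```bash
python3 -m handwheel '[[-3,0,-1,0,0.85],[-3,0,-1,-0.2,0.85],[-3,0,-1,-0.4,0.85],[-3,0,-1,-0.6,0.85],[-3,0,-1,-0.8,0.85],[-3,0,-1,-1,0.85],[-3,0,-1,-1.2,0.85],[-3,0,-1,-1.4,0.85]]' 20; python3 go.py 0.451 0.12 0.002 162.7
```

```text
clock: 6.5
tcp_pos: [0.4515, 0.1198, 0.0029]
orientation: [-0.0, -0.368, 0.93, 0.0]
wrist_force: [0.4, -0.1, -0.2]
finger_gap: 0.0725
grip_force: 0.0
t 6.50 tcp [0.4515 0.1198 0.0029] delta mm [0.2 0.5 0.9] turn -0.514 F [ 0.4 -0.1 -0.2] gap 0.0725 grip 0.0 tilt [-0.  0.]
```

```bash
python3 -m handwheel '[[0,0,0,-0.17,0.85],[0,0,0,-0.34,0.85],[0,0,0,-0.514,0.7],[0,0,0,-0.514,0.55],[0,0,0,-0.514,0.5],[0,0,0,-0.514,0.5],[0,0,0,-0.514,0.5],[0,0,0,-0.514,0.5]]' 20; python3 go.py 0.451 0.12 0.002 162.7
```

```text
clock: 7.3
tcp_pos: [0.4523, 0.1198, 0.0033]
orientation: [0.001, -0.59, 0.808, -0.0]
wrist_force: [2.7, -1.5, 2.0]
finger_gap: 0.0471
grip_force: 20.5
t 7.30 tcp [0.4523 0.1198 0.0033] delta mm [0.2 1.3 1.3] turn -0.007 F [ 2.7 -1.5  2. ] gap 0.0471 grip 20.5 tilt [ 0.001 -0.   ]
```

Gripped at 47.1 mm, so the disc is level and centred. I open, turn back and regrip.

```bash
python3 -m handwheel '[[0,0,0,0,0.7],[0,0,0,0,0.8],[0,0,0,0.1,0.8],[0,0,0,0.24,0.8],[0,0,0,0.38,0.8],[0,0,0,0.52,0.8],[0,0,0,0.66,0.8],[0,0,0,0.78,0.8]]' 20;python3 -m handwheel '[[0,0,0,0.14,0.8],[0,0,0,0.28,0.8],[0,0,0,0.42,0.8],[0,0,0,0.56,0.8],[0,0,0,0.7,0.8],[0,0,0,0.79,0.7],[0,0,0,0.79,0.6],[0,0,0,0.79,0.5]]' 30 >/dev/null; python3 go.py 0.452 0.12 0.002 72.7
```

```text
clock: 8.1
tcp_pos: [0.4506, 0.1198, 0.0026]
orientation: [-0.001, -0.236, 0.972, 0.0]
wrist_force: [0.5, 0.4, 0.1]
finger_gap: 0.0683
grip_force: 0.0
t 8.90 tcp [0.4511 0.12   0.0031] delta mm [-0.9  0.3  1.1] turn -0.003 F [-0.6  0.8  3.1] gap 0.0466 grip 30.6 tilt [-0.001  0.001]
```

```bash
python3 -m handwheel '[[0,0,-30,0,0.5],[0,0,-75,0,0.5],[0,10,-115,0,0.5],[-14,50,-120,0,0.5],[-28,100,-120,0,0.5],[-43,135,-115,0,0.5],[-43,152,-105,0,0.5],[-43,152,-105,0,0.5]]'; python3 -m handwheel '[[0,0,0,0,0.5],[0,0,0,0,0.5],[0,0,0,0,0.5]]' >/dev/null; python3 go.py 0.5372 0.2533 0.023 72.7;  python3 - <<'E'
from workcell import imaging
import cv2,numpy as np
a=imaging.read_camera("top");b=imaging.read_camera("side");np.savez("t2.npz",**a);np.savez("s2.npz",**b)
A=cv2.resize(a["color"][150:250,150:250],None,fx=4,fy=4,interpolation=cv2.INTER_CUBIC)
B=cv2.resize(b["color"][200:300,210:310],None,fx=4,fy=4,interpolation=cv2.INTER_CUBIC)
cv2.imwrite("pics/c5.png",np.hstack([A,B]))
E
```

```text
clock: 9.7
tcp_pos: [0.5374, 0.253, 0.1055]
orientation: [-0.002, 0.151, 0.988, -0.001]
wrist_force: [-1.2, -1.3, -1.4]
finger_gap: 0.0471
grip_force: 31.6
t 10.00 tcp [0.538  0.2506 0.1084] delta mm [ 1.6  2.4 85.4] turn -0.007 F [ 0.   0.2 -0.7] gap 0.0468 grip 31.6 tilt [-0. -0.]
```

View pics/c5.png

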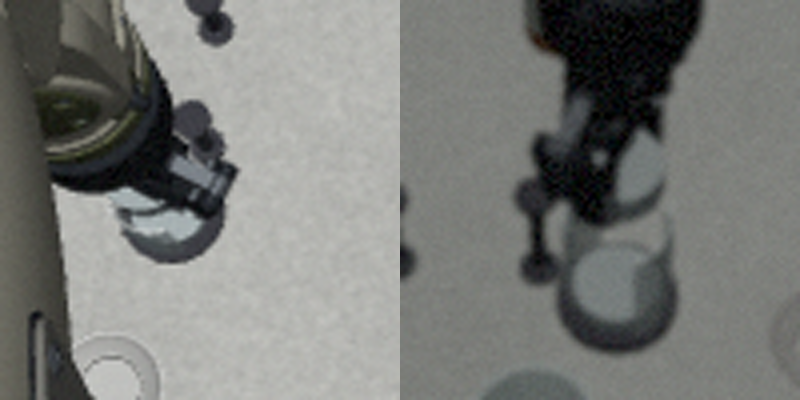

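The top crop shows the disc over the tube, at about (170,215), with the post at (195,120) clear of the gripper. In the side crop the disc, at (640,180), is above the bore and level. I lower it while watching the force.

```bash
python3 -m handwheel '[[2,2,0,0,0.5],[2,2,12,0,0.5],[2,2,20,0,0.5],[2,2,26,0,0.5],[2,2,32,0,0.5],[2,2,36,0,0.5],[2,2,36,0,0.5]]'; python3 go.py 0.5372 0.2533 0.023 72.7
```

```text
clock: 10.8
tcp_pos: [0.5367, 0.254, 0.0712]
orientation: [-0.001, 0.153, 0.988, -0.0]
wrist_force: [-0.5, 0.4, -0.9]
finger_gap: 0.0467
grip_force: 31.6
t 10.80 tcp [0.5367 0.254  0.0712] delta mm [-0.7 -0.5 48.2] turn -0.006 F [-0.5  0.4 -0.9] gap 0.0467 grip 31.6 tilt [-0.001 -0.   ]
```

```bash
python3 -m handwheel '[[-0.5,-0.5,10,0,0.5],[-0.5,-0.5,20,0,0.5],[-0.5,-0.5,30,0,0.5],[-0.5,-0.5,38,0,0.5],[-0.5,-0.5,43,0,0.5],[-0.5,-0.5,46,0,0.5],[-0.5,-0.5,47,0,0.5],[-0.5,-0.5,47,0,0.5]]'; python3 go.py 0.5372 0.2533 0.023 72.7
```

```text
clock: 11.6
tcp_pos: [0.5377, 0.2536, 0.0251]
orientation: [0.0, 0.153, 0.988, 0.0]
wrist_force: [-0.5, -0.1, -0.3]
finger_gap: 0.0469
grip_force: 31.6
t 11.60 tcp [0.5377 0.2536 0.0251] delta mm [ 0.4 -0.4  2.1] turn -0.006 F [-0.5 -0.1 -0.3] gap 0.0469 grip 31.6 tilt [0. 0.]
```

```bash
python3 -m handwheel '[[0,0,1,0,0.5],[0,0,2,0,0.5],[0,0,2,0,0.5]]'; python3 go.py 0.5372 0.2533 0.023 72.7
```

```text
clock: 11.9
tcp_pos: [0.5376, 0.2535, 0.0232]
orientation: [0.0, 0.153, 0.988, 0.0]
wrist_force: [-0.4, 0.5, -1.3]
finger_gap: 0.0464
grip_force: 31.6
t 11.90 tcp [0.5376 0.2535 0.0232] delta mm [ 0.3 -0.4  0.2] turn -0.006 F [-0.4  0.5 -1.3] gap 0.0464 grip 31.6 tilt [0. 0.]
```

```bash
python3 -m handwheel '[[0,0,0.5,0,0.5],[0,0,1,0,0.5],[0,0,1,0,0.5]]'; python3 go.py 0.5372 0.2533 0.023 72.7
```

```text
clock: 12.2
tcp_pos: [0.5377, 0.2536, 0.0231]
orientation: [0.0, 0.153, 0.988, 0.0]
wrist_force: [-2.0, -0.9, 6.0]
finger_gap: 0.047
grip_force: 32.3
t 12.20 tcp [0.5377 0.2536 0.0231] delta mm [ 0.4 -0.4  0.1] turn -0.006 F [-2.  -0.9  6. ] gap 0.0470 grip 32.3 tilt [0.001 0.   ]
```

Seated with a 6 N contact. I release, rise, and go to disc 3.

```bash
python3 -m handwheel '[[0,0,0,0,0.7],[0,0,0,0,0.7],[0,0,0,0,0.7],[0,0,-30,0,0.7],[0,0,-75,0,0.7],[0,0,-120,0,0.7],[0,0,-160,0,0.7],[0,0,-160,0,0.7]]'; python3 -m handwheel '[[-20,-49,0,-0.1,0.7],[-40,-98,0,-0.2,0.7],[-60,-147,0,-0.342,0.7],[-80,-196,0,-0.342,0.7],[-100,-245,0,-0.342,0.7],[-120,-294,0,-0.342,0.7],[-140,-343,0,-0.342,0.7],[-161,-392,0,-0.342,0.7]]'>/dev/null; python3 -m handwheel '[[0,0,30,0,0.7],[0,0,60,0,0.7],[0,0,60,0,0.7],[0,0,60,0,0.7]]'>/dev/null; python3 go.py 0.575 -0.169 0.0375 92.3;  python3 - <<'E'
from workcell import imaging
import cv2,numpy as np
a=imaging.read_camera("top");b=imaging.read_camera("side");np.savez("t3.npz",**a)
A=cv2.resize(a["color"][160:260,150:250],None,fx=4,fy=4,interpolation=cv2.INTER_CUBIC)
B=cv2.resize(b["color"][210:310,200:300],None,fx=4,fy=4,interpolation=cv2.INTER_CUBIC)
cv2.imwrite("pics/c6.png",np.hstack([A,B]))
E
```

```text
clock: 13.0
tcp_pos: [0.5411, 0.2547, 0.1888]
orientation: [0.005, 0.153, 0.988, 0.003]
wrist_force: [0.6, 0.8, -0.4]
finger_gap: 0.0594
grip_force: 0.0
t 14.20 tcp [ 0.5691 -0.1423  0.1215] delta mm [ -5.2 -27.   83.9] turn -0.006 F [0.3 0.7 0.9] gap 0.0599 grip 0.0 tilt [-0.002  0.001]
```

View pics/c6.png

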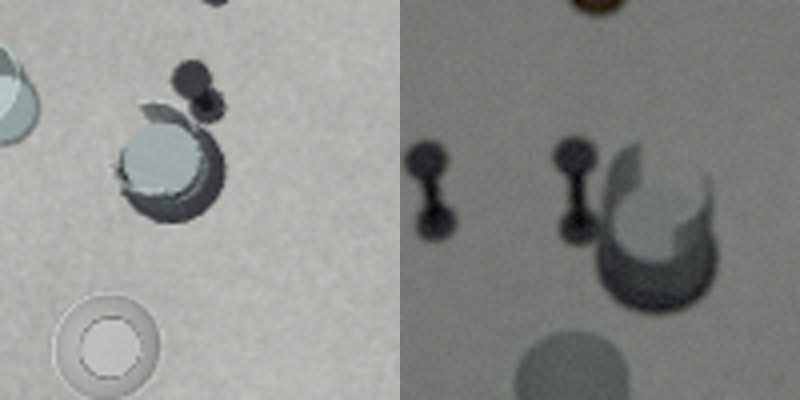

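The first disc lies flat in the tube, at top crop (160,158), with the face displaced upward as expected. On to disc 3.

```bash
python3 -m handwheel '[[-5,-27,0,0,0.7],[-5,-27,0,0,0.7],[-5,-27,20,0,0.7],[-5,-27,45,0,0.7],[-5,-27,60,0,0.7],[-5,-27,60,0,0.7]]'; python3 go.py 0.575 -0.169 0.0375 92.3
```

```text
clock: 14.9
tcp_pos: [0.5748, -0.1682, 0.0611]
orientation: [-0.001, -0.017, 1.0, 0.001]
wrist_force: [-0.0, -0.3, 0.5]
finger_gap: 0.0597
grip_force: 0.0
t 14.90 tcp [ 0.5748 -0.1682  0.0611] delta mm [-0.2 -0.8 23.6] turn -0.005 F [-0.  -0.3  0.5] gap 0.0597 grip 0.0 tilt [-0.002  0.001]
```

```bash
python3 -m handwheel '[[0,-1,12,0,0.7],[0,-1,23,0,0.7],[0,-1,23,0,0.7],[0,-1,23,0,0.55],[0,-1,23,0,0.5],[0,-1,23,0,0.5],[0,-1,23,0,0.5],[0,-1,23,0,0.5]]' 25; python3 go.py 0.575 -0.169 0.0375 92.3
```

```text
clock: 15.7
tcp_pos: [0.5761, -0.1706, 0.0395]
orientation: [0.0, -0.017, 1.0, -0.0]
wrist_force: [-0.3, 0.6, 1.4]
finger_gap: 0.0471
grip_force: 25.9
t 15.70 tcp [ 0.5761 -0.1706  0.0395] delta mm [1.  1.6 2. ] turn -0.006 F [-0.3  0.6  1.4] gap 0.0471 grip 25.9 tilt [ 0.001 -0.   ]
```

```bash
python3 -m handwheel '[[0,0,-20,0,0.5],[0,0,-60,0,0.5],[0,0,-90,0,0.5],[15,30,-95,0,0.5],[30,75,-95,0.1,0.5],[50,120,-90,0.2,0.5],[70,165,-90,0.3,0.5],[85,210,-90,0.342,0.5]]';  python3 -m handwheel '[[0,0,0,0,0.5],[0,0,0,0,0.5],[0,0,0,0,0.5]]' >/dev/null; python3 go.py 0.45 0.12 0.06 72.7
```

```text
clock: 16.5
tcp_pos: [0.4819, 0.0379, 0.1289]
orientation: [-0.0, 0.155, 0.988, 0.0]
wrist_force: [0.8, 1.0, -1.5]
finger_gap: 0.0472
grip_force: 26.2
t 16.80 tcp [0.4844 0.0359 0.1293] delta mm [58.4 69.7 69.2] turn -0.006 F [-0.3 -0.4 -1. ] gap 0.0470 grip 26.2 tilt [ 0.001 -0.   ]
```

```bash
python3 -m handwheel '[[28,35,20,0,0.5],[58,70,50,0,0.5],[58,70,90,0,0.5],[58,70,108,0,0.5],[58,70,112,0,0.5],[58,70,116,0,0.5],[58,70,119,0,0.5],[58,70,122,0,0.5]]' 20;  python3 -m handwheel '[[0,0,2,0,0.5],[0,0,4,0,0.5],[0,0,6,0,0.5],[0,0,6,0,0.5]]'; python3 go.py 0.45 0.12 0.002 72.7
```

```text
clock: 17.6
tcp_pos: [0.4531, 0.1196, 0.0095]
orientation: [0.003, 0.154, 0.988, -0.0]
wrist_force: [1.0, -4.0, 13.8]
finger_gap: 0.0469
grip_force: 28.1
clock: 18.0
tcp_pos: [0.4559, 0.1195, 0.0049]
orientation: [0.006, 0.154, 0.988, 0.0]
wrist_force: [3.0, -5.4, 13.1]
finger_gap: 0.0472
grip_force: 30.2
t 18.00 tcp [0.4559 0.1195 0.0049] delta mm [ 5.8 -1.3  2.9] turn -0.008 F [ 3.  -5.4 13.1] gap 0.0472 grip 30.2 tilt [ 0.012 -0.002]
```

Same as before: I release, turn a quarter, centre, turn back and regrip.

```bash
python3 -m handwheel '[[0,0,-3,0,0.7],[0,0,-3,0,0.85],[-3,0,-3,0,0.85],[-3,0,-3,-0.14,0.85],[-3,0,-3,-0.28,0.85],[-3,0,-3,-0.42,0.85],[-3,0,-3,-0.56,0.85],[-3,0,-3,-0.7,0.85]]' 20; python3 -m handwheel '[[0,0,0,-0.14,0.85],[0,0,0,-0.28,0.85],[0,0,0,-0.42,0.85],[0,0,0,-0.56,0.85],[0,0,0,-0.7,0.85],[0,0,0,-0.84,0.85],[0,0,0,-0.87,0.85],[0,0,0,-0.87,0.7]]'>/dev/null; python3 go.py 0.452 0.12 0.003 162.7
```

```text
clock: 18.8
tcp_pos: [0.4523, 0.1199, 0.0038]
orientation: [-0.0, -0.198, 0.98, 0.0]
wrist_force: [0.7, -0.7, -0.5]
finger_gap: 0.0726
grip_force: 0.0
t 19.60 tcp [0.4525 0.1198 0.0039] delta mm [-0.   0.5  0.9] turn -0.007 F [-0.   0.4  1.2] gap 0.0608 grip 0.3 tilt [-0.  0.]
```

```bash
python3 -m handwheel '[[0,0,1,0,0.6],[0,0,1,0,0.5],[0,0,1,0,0.5],[0,0,1,0,0.5]]'; python3 go.py 0.452 0.12 0.003 162.7
```

```text
clock: 20.0
tcp_pos: [0.4529, 0.1199, 0.0032]
orientation: [0.0, -0.59, 0.807, -0.0]
wrist_force: [1.9, -0.2, 1.4]
finger_gap: 0.0471
grip_force: 20.6
t 20.00 tcp [0.4529 0.1199 0.0032] delta mm [0.1 0.9 0.2] turn -0.007 F [ 1.9 -0.2  1.4] gap 0.0471 grip 20.6 tilt [0.001 0.   ]
```

```bash
python3 -m handwheel '[[0,0,0,0,0.7],[0,0,0,0,0.8],[0,0,0,0.14,0.8],[0,0,0,0.28,0.8],[0,0,0,0.42,0.8],[0,0,0,0.56,0.8],[0,0,0,0.7,0.8],[0,0,0,0.84,0.8]]' 30 >/dev/null;python3 -m handwheel '[[0,0,0,0.14,0.8],[0,0,0,0.28,0.8],[0,0,0,0.42,0.8],[0,0,0,0.56,0.8],[0,0,0,0.7,0.8],[0,0,0,0.73,0.7],[0,0,0,0.73,0.6],[0,0,0,0.73,0.5]]' 30 ; python3 -m handwheel '[[0,0,0,0,0.5],[0,0,0,0,0.5]]'>/dev/null; python3 go.py 0.452 0.12 0.003 72.7
```

```text
clock: 21.6
tcp_pos: [0.4522, 0.12, 0.0032]
orientation: [-0.0, 0.152, 0.988, 0.0]
wrist_force: [-0.9, -0.1, 1.3]
finger_gap: 0.0469
grip_force: 30.6
t 21.80 tcp [0.4522 0.1199 0.0032] delta mm [ 0.2 -0.   0.2] turn -0.005 F [-1.8  0.2  2.9] gap 0.0471 grip 30.7 tilt [-0.  0.]
```

```bash
python3 -m handwheel '[[0,0,-30,0,0.5],[0,0,-75,0,0.5],[0,10,-115,0,0.5],[-14,50,-120,0,0.5],[-28,100,-120,0,0.5],[-42,135,-115,0,0.5],[-42,155,-105,0,0.5],[-42,155,-105,0,0.5]]'>/dev/null; python3 -m handwheel '[[0,0,0,0,0.5],[0,0,0,0,0.5],[0,0,0,0,0.5]]' >/dev/null; python3 go.py 0.5375 0.2535 0.043 72.7
```

```text
t 22.90 tcp [0.5392 0.2539 0.1085] delta mm [ 1.5 -0.9 65.5] turn -0.007 F [ 0.3 -0.2 -0.9] gap 0.0465 grip 31.5 tilt [ 0. -0.]
```

```bash
python3 -m handwheel '[[1.5,-1,0,0,0.5],[1.5,-1,5,0,0.5],[1.5,-1,15,0,0.5],[1.5,-1,24,0,0.5],[1.5,-1,30,0,0.5],[1.5,-1,36,0,0.5],[1.5,-1,36,0,0.5]]'; python3 go.py 0.5375 0.2535 0.043 72.7
```

```text
clock: 23.6
tcp_pos: [0.5369, 0.2541, 0.0707]
orientation: [-0.001, 0.153, 0.988, -0.0]
wrist_force: [0.5, 0.3, -1.0]
finger_gap: 0.0468
grip_force: 31.5
t 23.60 tcp [0.5369 0.2541 0.0707] delta mm [-0.8 -0.4 27.7] turn -0.006 F [ 0.5  0.3 -1. ] gap 0.0468 grip 31.5 tilt [-0.002 -0.001]
```

```bash
python3 -m handwheel '[[-0.5,-0.4,8,0,0.5],[-0.5,-0.4,16,0,0.5],[-0.5,-0.4,22,0,0.5],[-0.5,-0.4,25,0,0.5],[-0.5,-0.4,27,0,0.5],[-0.5,-0.4,28.5,0,0.5],[-0.5,-0.4,28.5,0,0.5]]'; python3 go.py 0.5375 0.2535 0.043 72.7
```

```text
clock: 24.3
tcp_pos: [0.5381, 0.2539, 0.0435]
orientation: [0.0, 0.153, 0.988, 0.0]
wrist_force: [0.1, -0.0, -0.4]
finger_gap: 0.0468
grip_force: 31.5
t 24.30 tcp [0.5381 0.2539 0.0435] delta mm [ 0.4 -0.5  0.5] turn -0.006 F [ 0.1 -0.  -0.4] gap 0.0468 grip 31.5 tilt [0. 0.]
```

```bash
python3 -m handwheel '[[0,0,1,0,0.5],[0,0,1.5,0,0.5],[0,0,1.5,0,0.5]]'; python3 -m handwheel '[[0,0,0,0,0.7],[0,0,0,0,0.7],[0,0,0,0,0.7],[0,0,-30,0,0.7],[0,0,-75,0,0.7],[0,0,-120,0,0.7],[0,0,-145,0,0.7],[0,0,-145,0,0.7]]'; python3 -m handwheel '[[-18,-42,0,-0.1,0.7],[-36,-84,0,-0.2,0.7],[-54,-126,0,-0.342,0.7],[-72,-168,0,-0.342,0.7],[-90,-210,0,-0.342,0.7],[-108,-252,0,-0.342,0.7],[-136,-300,0,-0.342,0.7],[-136,-315,0,-0.342,0.7]]'>/dev/null; python3 -m handwheel '[[0,0,30,0,0.7],[0,0,60,0,0.7],[0,0,60,0,0.7],[0,0,60,0,0.7]]'>/dev/null; python3 go.py 0.574 -0.0875 0.0375 92.3
```

```text
clock: 24.6
tcp_pos: [0.5383, 0.2539, 0.0432]
orientation: [0.001, 0.153, 0.988, 0.0]
wrist_force: [-1.3, -0.7, 5.0]
finger_gap: 0.0466
grip_force: 32.1
clock: 25.4
tcp_pos: [0.5407, 0.2547, 0.192]
orientation: [0.004, 0.153, 0.988, 0.002]
wrist_force: [1.2, 0.4, 0.5]
finger_gap: 0.0599
grip_force: 0.0
t 26.60 tcp [ 0.5712 -0.0872  0.1261] delta mm [-3.  -0.5 88.6] turn -0.006 F [-0.5 -0.2  1.1] gap 0.0593 grip 0.0 tilt [-0.003  0.001]
```

```bash
python3 -m handwheel '[[-3,0,10,0,0.7],[-3,0,40,0,0.7],[-3,0,65,0,0.7],[-3,0,75,0,0.7],[-3,0,75,0,0.7]]'>/dev/null; python3 go.py 0.574 -0.0875 0.0375 92.3
```

```text
t 27.10 tcp [ 0.5747 -0.087   0.0512] delta mm [ 0.7 -0.5 13.7] turn -0.005 F [-0.5  0.9  0.7] gap 0.0598 grip 0.0 tilt [-0.002  0.001]
```

```bash
python3 -m handwheel '[[1,-0.5,8,0,0.7],[1,-0.5,13,0,0.7],[1,-0.5,13,0,0.7],[1,-0.5,13,0,0.55],[1,-0.5,13,0,0.5],[1,-0.5,13,0,0.5],[1,-0.5,13,0,0.5],[1,-0.5,13,0,0.5]]' 25; python3 go.py 0.574 -0.0875 0.0375 92.3; python3 -m handwheel '[[0,0,-20,0,0.5],[0,0,-60,0,0.5],[0,0,-90,0,0.5],[15,30,-95,0,0.5],[30,75,-95,0.1,0.5],[50,120,-90,0.2,0.5],[70,165,-90,0.3,0.5],[100,200,-90,0.342,0.5]]';  python3 -m handwheel '[[0,0,0,0,0.5],[0,0,0,0,0.5],[0,0,0,0,0.5]]' >/dev/null; python3 go.py 0.45 0.12 0.06 72.7
python3 - <<'E'
from workcell import imaging
import cv2,numpy as np
a=imaging.read_camera("top");b=imaging.read_camera("side")
A=cv2.resize(a["color"][140:260,150:270],(400,400),interpolation=cv2.INTER_CUBIC)
B=cv2.resize(b["color"][150:310,210:370],(400,400),interpolation=cv2.INTER_CUBIC)
cv2.imwrite("pics/c7.png",np.hstack([A,B]))
E
```

```text
clock: 27.9
tcp_pos: [0.5746, -0.0879, 0.0398]
orientation: [0.001, -0.017, 1.0, -0.0]
wrist_force: [-1.0, 0.8, 5.7]
finger_gap: 0.0468
grip_force: 25.9
t 27.90 tcp [ 0.5746 -0.0879  0.0398] delta mm [0.6 0.5 2.3] turn -0.006 F [-1.   0.8  5.7] gap 0.0468 grip 25.9 tilt [0.001 0.   ]
clock: 28.7
tcp_pos: [0.4673, 0.1103, 0.1289]
orientation: [0.001, 0.155, 0.988, 0.0]
wrist_force: [-0.1, 0.8, -0.6]
finger_gap: 0.0465
grip_force: 26.0
t 29.00 tcp [0.4684 0.108  0.1292] delta mm [21.3  5.8 69.2] turn -0.006 F [ 0.9 -0.2 -0.8] gap 0.0467 grip 26.0 tilt [ 0.001 -0.   ]
```

View pics/c7.png

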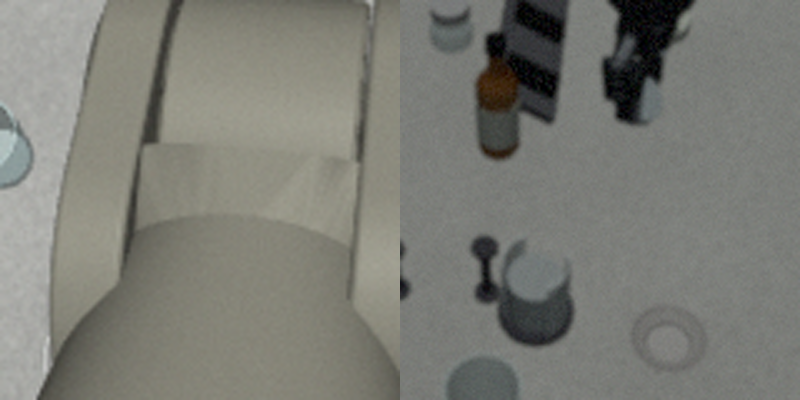

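The side view shows two discs flat in the tube, at crop (537,268), and the thin disc held at (650,100). I level the thin one.

```bash
python3 -m handwheel '[[21,6,45,0,0.5],[21,6,90,0,0.5],[21,6,108,0,0.5],[21,6,113,0,0.5],[21,6,116,0,0.5],[21,6,119,0,0.5],[21,6,122,0,0.5],[21,6,125,0,0.5]]' 20;  python3 -m handwheel '[[0,0,2,0,0.5],[0,0,3,0,0.5],[0,0,4,0,0.5],[0,0,4,0,0.5]]'; python3 go.py 0.45 0.12 0.002 72.7
```

```text
clock: 29.9
tcp_pos: [0.4537, 0.1198, 0.0068]
orientation: [0.004, 0.154, 0.988, -0.0]
wrist_force: [2.0, -2.9, 9.9]
finger_gap: 0.0467
grip_force: 28.7
clock: 30.3
tcp_pos: [0.4549, 0.1201, 0.0034]
orientation: [0.005, 0.154, 0.988, 0.0]
wrist_force: [3.1, -2.9, 9.2]
finger_gap: 0.0465
grip_force: 30.3
t 30.30 tcp [0.4549 0.1201 0.0034] delta mm [ 4.6 -1.6  1.3] turn -0.007 F [ 3.1 -2.9  9.2] gap 0.0465 grip 30.3 tilt [ 0.01  -0.001]
```

```bash
python3 -m handwheel '[[0,0,-2,0,0.7],[0,0,-2,0,0.85],[-3,0,-2,0,0.85],[-3,0,-2,-0.14,0.85],[-3,0,-2,-0.28,0.85],[-3,0,-2,-0.42,0.85],[-3,0,-2,-0.56,0.85],[-3,0,-2,-0.7,0.85]]' 20; python3 -m handwheel '[[0,0,0,-0.14,0.85],[0,0,0,-0.28,0.85],[0,0,0,-0.42,0.85],[0,0,0,-0.56,0.85],[0,0,0,-0.7,0.85],[0,0,0,-0.84,0.85],[0,0,0,-0.87,0.85],[0,0,0,-0.87,0.7]]'>/dev/null; python3 -m handwheel '[[0,0,0,0,0.6],[0,0,0,0,0.5],[0,0,0,0,0.5],[0,0,0,0,0.5]]'>/dev/null; python3 go.py 0.452 0.12 0.002 162.7
```

```text
clock: 31.1
tcp_pos: [0.452, 0.1197, 0.0019]
orientation: [-0.0, -0.198, 0.98, 0.0]
wrist_force: [-0.2, -0.5, -0.3]
finger_gap: 0.0727
grip_force: 0.0
t 32.30 tcp [0.4523 0.1197 0.0023] delta mm [-0.2  0.4  0.3] turn -0.007 F [-0.3  0.6  4.1] gap 0.0470 grip 20.3 tilt [0. 0.]
```

```bash
python3 -m handwheel '[[0,0,0,0,0.7],[0,0,0,0,0.8],[0,0,0,0.14,0.8],[0,0,0,0.28,0.8],[0,0,0,0.42,0.8],[0,0,0,0.56,0.8],[0,0,0,0.7,0.8],[0,0,0,0.84,0.8]]' 30 >/dev/null;python3 -m handwheel '[[0,0,0,0.14,0.8],[0,0,0,0.28,0.8],[0,0,0,0.42,0.8],[0,0,0,0.56,0.8],[0,0,0,0.7,0.8],[0,0,0,0.73,0.7],[0,0,0,0.73,0.6],[0,0,0,0.73,0.5]]' 30 >/dev/null; python3 -m handwheel '[[0,0,0,0,0.5],[0,0,0,0,0.5]]'>/dev/null; python3 go.py 0.452 0.12 0.002 72.7; python3 -m handwheel '[[0,0,-30,0,0.5],[0,0,-75,0,0.5],[0,10,-115,0,0.5],[-14,50,-120,0,0.5],[-28,100,-120,0,0.5],[-42,135,-115,0,0.5],[-41,154,-110,0,0.5],[-41,154,-110,0,0.5]]'>/dev/null; python3 -m handwheel '[[0,0,0,0,0.5],[0,0,0,0,0.5],[0,0,0,0,0.5]]' >/dev/null; python3 go.py 0.5377 0.2537 0.062 72.7;python3 - <<'E'
from workcell import imaging
import cv2,numpy as np
b=imaging.read_camera("side")
B=cv2.resize(b["color"][190:290,210:310],(500,500),interpolation=cv2.INTER_CUBIC)
cv2.imwrite("pics/c8.png",B)
E
```

```text
t 34.10 tcp [0.452  0.1197 0.0023] delta mm [0.1 0.3 0.3] turn -0.005 F [-1.1  0.4  5.2] gap 0.0464 grip 30.3 tilt [0. 0.]
t 35.20 tcp [0.5374 0.253  0.1123] delta mm [-0.1  0.8 50.3] turn -0.007 F [-0.4 -0.8 -0.6] gap 0.0460 grip 31.3 tilt [-0. -0.]
```

View pics/c8.png

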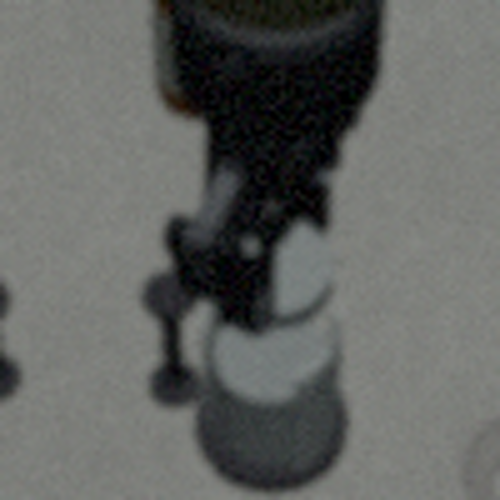

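The thin disc is held level over the tube, at crop (300,265). I lower it.

```bash
python3 -m handwheel '[[0,1,0,0,0.5],[0,1,10,0,0.5],[0,1,20,0,0.5],[0,1,28,0,0.5],[0,1,34,0,0.5],[0,1,38,0,0.5],[0,1,38,0,0.5]]'; python3 go.py 0.5377 0.2537 0.0623 72.7
```

```text
clock: 35.95
tcp_pos: [0.5379, 0.2546, 0.0732]
orientation: [-0.0, 0.153, 0.988, -0.0]
wrist_force: [0.4, -1.1, -1.4]
finger_gap: 0.0464
grip_force: 31.2
t 35.95 tcp [0.5379 0.2546 0.0732] delta mm [-0.1 -0.9 10.9] turn -0.006 F [ 0.4 -1.1 -1.4] gap 0.0464 grip 31.2 tilt [-0.001 -0.001]
```

```bash
python3 -m handwheel '[[0,-0.7,3,0,0.5],[0,-0.7,6,0,0.5],[0,-0.7,9,0,0.5],[0,-0.7,10.5,0,0.5],[0,-0.7,11.5,0,0.5],[0,-0.7,12.5,0,0.5],[0,-0.7,12.5,0,0.5]]'; python3 go.py 0.5377 0.2537 0.0623 72.7
```

```text
clock: 36.65
tcp_pos: [0.5379, 0.2544, 0.0623]
orientation: [0.0, 0.153, 0.988, 0.0]
wrist_force: [-2.1, 0.5, 4.5]
finger_gap: 0.0462
grip_force: 31.7
t 36.65 tcp [0.5379 0.2544 0.0623] delta mm [-0.1 -0.7  0. ] turn -0.006 F [-2.1  0.5  4.5] gap 0.0462 grip 31.7 tilt [0. 0.]
```

Contact at the expected height. I release, rise and move clear, then check.

```bash
python3 -m handwheel '[[0,0,0,0,0.7],[0,0,0,0,0.7],[0,0,0,0,0.7],[0,0,-30,0,0.7],[0,0,-75,0,0.7],[0,0,-120,0,0.7],[0,0,-140,0,0.7],[0,0,-140,0,0.7]]'>/dev/null; python3 -m handwheel '[[40,0,0,0,0.7],[80,20,0,0,0.7],[120,50,0,0,0.7],[150,90,0,0,0.7],[170,130,0,0,0.7],[190,170,0,0,0.7],[200,200,0,0,0.7],[200,200,0,0,0.7]]'>/dev/null; python3 -m handwheel '[[0,0,0,0,0.7],[0,0,0,0,0.7],[0,0,0,0,0.7]]'
python3 - <<'E'
from workcell import imaging
from h import *
a=imaging.read_camera("top");b=imaging.read_camera("side")
np.set_printoptions(precision=4,suppress=True)
for d in(a,b):
    P=cloud(d).reshape(-1,3)
    q=P[(np.hypot(*(P[:,:2]-(.538,.2537)).T)<.018)]; print("stack z",np.median(q[:,2]),np.percentile(q[:,2],[10,90]))
    A=np.c_[q[:,:2]-q[:,:2].mean(0),np.ones(len(q))]; A=A[abs(q[:,2]-np.median(q[:,2]))<.008]; q=q[abs(q[:,2]-np.median(q[:,2]))<.008]
    print("tilt",np.linalg.lstsq(A,q[:,2],rcond=None)[0])
    q=P[(np.hypot(*(P[:,:2]-(.583,.239)).T)<.008)&(P[:,2]>.06)]; print("post",np.median(q[:,2]))
cv2.imwrite("pics/c9.png",np.hstack([cv2.resize(a["color"][60:300,120:440],(400,300)),cv2.resize(b["color"][90:340,185:345],(400,300)[::-1])[:300] if 0 else cv2.resize(b["color"][90:330,150:470],(400,300))]))
E
```

```text
clock: 38.55
tcp_pos: [0.4082, 0.5041, 0.2015]
orientation: [-0.0, 0.154, 0.988, -0.0]
wrist_force: [-1.1, 0.5, 0.4]
finger_gap: 0.0599
grip_force: 0.0
stack z 0.07258995600461926 [0.0707 0.0744]
tilt [-0.0257 -0.0055  0.0726]
post 0.07260820179932703
stack z 0.07010745186036421 [0.0683 0.0718]
tilt [0.0214 0.0037 0.0701]
post 0.06987712954196068
```

View pics/c9.png

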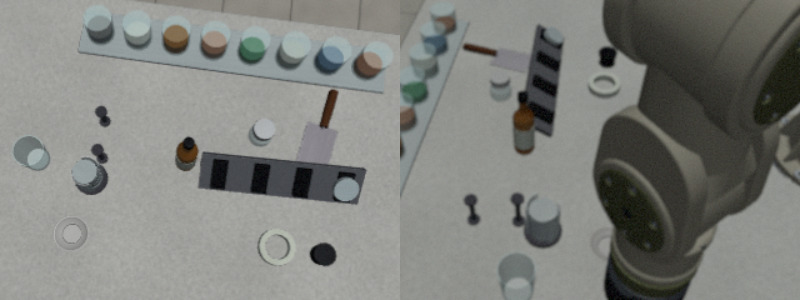

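The top of the stack matches the post cap in both views (72.6 against 72.6 mm, and 70.1 against 69.9 mm), and it lies flat. The spare thin disc is still in its seat at top crop (345,188), and nothing else has moved.

```bash
python3 -c "
from workcell import workorder;print(workorder.hand_in())"
```

```text
the job is handed in; nothing more can be done
None
```

I stacked thick + thick + thin (52 mm) flat in the tube, level with the tall post's cap to within about 0.2 mm in both camera views. The spare thin disc is still in its seat, nothing else was disturbed, and I handed the job in at about 39 s.

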